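Open the slide-lid packer box and restock it

ROBOT

A 6-joint arm with a two-finger parallel gripper is mounted at the origin on the work surface. World frame = base frame: x ahead of the robot, y to its left, z up, the work surface at z = 0. Lengths are in mm, angles in rad, forces in N, time in s.
With the tool pointing down it reaches from about 400 to 825 mm from the base axis. Payload 7 kg.
Tool frame: the origin (TCP) lies at the very end of the fingers, on their centre line; the grasp point (between the pads) lies 19 mm behind it; z points along the fingers, y is the direction in which the jaws open and shut (so a half turn about z gives the same grasp; the last joint's range is limited). The gripper opens to 88 mm and grips with 3 to 60 N. Pads are 19 mm wide; open, the fingers measure 130 mm over their backs; the gripper's body (78 mm by 193 mm) begins 47 mm behind the grasp point.
Start: joints at [-0.856, 0.359, 0.012, 0, -1.224, -0.288], TCP at [279.395, -614.438, 226.561] pointing down, gripper open.
Joint ranges: [-3.07, 3.07], [-1.43, 2.12], [-1.02, 1.25], [-3.03, 1.67], [-3.05, -0], [-3.03, 3.03]. Speed limits (rad/s): [2.39, 2.39, 3.01, 3.14, 3.14, 3.14].

INTERFACE

Orientations are given as a unit quaternion [x, y, z, w].
In Python, from plant import bot gives the robot as it stands. Calls block until the motion is done:
- bot.move_ptp(position, orientation): joint-space move of the TCP to a pose.
- bot.line_to(position, velocity=150, ori=None): straight line of the TCP; ori=None keeps the orientation; velocity is the mean speed in mm/s.
- bot.move_joints(angles): joint-space move.
- bot.move_gripper(opening, force=None): finger opening in mm; force is the grip in N (None keeps the last); returns when the fingers have stopped.
- bot.pause(seconds).
- bot.solve_ik(position, orientation): joint angles nearest the present ones, or None.
- bot.read_state(): the state.
- bot.camera(name): name is "scene" or "top" or "wrist"; returns the picture (384x512x3 uint8, red, green, blue); there is no depth.
- bot.get_calibration(name): a dict with "fx", "fy", "cx", "cy" (pixels), "view" (4x4, takes a point from world to camera coordinates); the wrist camera has in their place "T_tool_cam" (4x4, takes a point from camera to tool coordinates, whose origin is the TCP and whose axes are the flange's). Camera axes: x right, y up, looking along -z (the intrinsics and any distortion apply to the point x, -y, -z); pixel columns grow to the right and rows downward; lengths in mm; the calibration is good to about 2 mm. The wrist camera is an equidistant fisheye: a pixel r from the principal point sees the ray r / f radians off the axis. A picture is of the moment at which its call begins: read the wrist's pose just before it. get_calibration takes no time and is no camera call.
A pose or a line that the arm cannot do raises bot.Unreachable and nothing moves.
- bot.close_job(): hands the job in, once; it reports no verdict.
The state is a dict: "t": time; "joint_pos": joint angles; "qvel": joint speeds; "tau": joint torques, N m; "tcp_pos": TCP position; "eef_rot": TCP orientation; "contact_force": force on the tool from outside, world axes, zero at the start; "moment": the same for the moment, N m; "width": finger opening in mm.
Only numpy, scipy, OpenCV 4.12 (cv2) and the standard library are available. Lean on these libraries where they do the work, as an engineer would, in place of code of your own. Each camera call takes 0.05 s, during which the arm holds its last target.

TASK

The packer box is empty: open it and restock it with the blue pack. Press the lid's blue thumb pad down so that the other end rises over the yellow stop lip, and slide the lid all the way out of its grooves until it lies flat on the run-out rest beyond; then set the blue pack gently down flat in the open box. Leave the red and green packs and the tape measure where they are.

Things in the scene. Friction and masses are not known exactly. Their poses are not given: they have to be found in the camera images.
- station: fixed plywood packer box. Origin under the centre of the box, on the table; x is the way the lid slides out (away from the robot, within 0.35 rad), z up. In this frame, mm: inside x -65..67, y -64.5..64.5, floor 10 high; groove floor, on which the lid lies, 54 high; back wall x -73..-65, 54 high (the lid tips about it); side cheeks |y| 72.5..80.5, 74 high
- keepers (a point): blue keeper strips over the lid's side edges: 74 to 80 mm above the table, along x -58..7 mm of the box frame, |y| above 62.5 mm, so the lid cannot be lifted straight out. This point lies midway between them at their underside
- lip (a point): top centre of the yellow stop lip on the box's front wall: 61 mm above the table, 7 mm above the groove floor, x 67..74 mm in the box frame. It blocks the shut lid's leading edge
- ledge (a point): centre of the fixed ledge under the lid's thumb pad, 48 mm above the table, 6 mm below the shut lid (x -136..-73 mm in the box frame). Two blue corner stops behind it, 66 mm high, x -146..-136, |y| 50..72.5 mm, keep the lid from sliding back
- rest (a point): run-out rest for the lid, in line beyond the lip: this point is its centre, between two blue runners whose tops are 59.5 mm above the table (x 74..300 mm in the box frame), between fences 68 mm high at |y| above 74.5 mm, with an end stop 68 mm high at x 300 mm
- lid: loose light plywood lid, 197 x 140 x 8 mm (x, y, z), about 0.18 kg; origin at the centre of its underside, x toward its leading end. It starts shut, its origin about 34.5 mm behind the box's centre and its leading edge about 3 mm short of the lip
- lid_pad (a point): top centre of the lid's blue thumb pad (41 mm long, behind the cleat, overhanging the back wall; 78 mm behind the lid's origin, 8 mm above its underside). Pressing it with about 3 to 6 N tips the lid about 0.1 rad: its rear edge goes down 6 mm onto the ledge and the leading end rises about 13 mm
- lid_cleat (a point): top centre of the blue upright cleat on the lid: 10 mm thick in x, 60 mm wide, 28 mm tall above the lid's top face, 52.5 mm behind the lid's origin. Pushed forward 15 to 20 mm with the pad held down, the lid's end is over the lip; after that the lid rides on the lip and can be pushed on by the cleat alone, onto the rest
- lid_tail (a point): middle of the lid's rear edge at the underside, 98.5 mm behind the lid's origin; the lid is clear of the grooves once this is beyond the lip (74 mm ahead of the box's centre), where it drops onto the runners
- blue_pack_center (a point): strapped stack of eight blue plastic packers, 100 x 44 x 40 mm (x, y, z), about 0.16 kg, lying loose and flat on the table; this point is its centre, 20 mm above its underside, x along its length
- red_pack_center (a point): strapped stack of eight red plastic packers, 100 x 44 x 40 mm (x, y, z), about 0.16 kg, lying loose and flat on the table; this point is its centre, 20 mm above its underside, x along its length
- green_pack_center (a point): strapped stack of eight green plastic packers, 100 x 44 x 40 mm (x, y, z), about 0.16 kg, lying loose and flat on the table; this point is its centre, 20 mm above its underside, x along its length
- tape: grey tape measure about 70 mm across, 30 mm high, bystander on the table at the right; origin under its middle
- blue_pack: the blue pack as a body; origin at the centre of its underside, 20 mm below its centre
There are look-alikes about, which are no part of the job. Several things look just like the blue_pack: the one meant starts farthest to the robot's left. Leave any black look-alike of the lid alone.

How it is judged (in metres and radians):
On the way, in this order (a step that is already met when the one before it is completed fails the run):
1. the lid has slid clear of the grooves and lies flat on the rest beyond the lip (x of lid_tail in the frame of station above 0.072 m and y of lid in the frame of station between -0.03 and 0.03 m and z of lid in the frame of station between 0.054 and 0.066 m and angle between lid's own z axis and vertical below 0.07 rad), for 0.2 s.
2. the blue pack lies flat in the open box (x of blue_pack_center in the frame of station between -0.065 and 0.067 m and y of blue_pack_center in the frame of station between -0.0645 and 0.0645 m and z of blue_pack_center in the frame of station below 0.038 m and angle between blue_pack_center's own x axis and vertical above 1.42 rad), for 0.2 s.
At the end, for the whole second after the job is handed in: The lid lies flat (within 0.07 rad) on the run-out rest, its rear edge beyond the stop lip (within 2 mm) and centred within 30 mm across; the blue pack lies with its length level (within 0.15 rad) on the box's floor inside its walls (centre lower than 38 mm above the table); both are at rest (all of step 1 and all of step 2 and linear speed of each of lid, blue_pack below 0.02 m/s); the robot touches nothing.
It fails at once if the red pack, the green pack or the tape measure moved more than 30 mm (distance of any of red_pack_center, green_pack_center, tape from where it was at the start of the episode above 0.03 m).
It fails at once if the blue pack was dropped or thrown (faster than 0.7 m/s while not held) (linear speed of blue_pack above 0.7 m/s and contact force between the fingers and blue_pack below 0.3 N).
It also fails if it takes over 67 s, if anything falls off the work surface, if the arm or the gripper's body presses on something with over 40 N, if the wrist force passes 120 N, or if a joint passes its speed limit or range.

## Working session

There is one attempt and no reset: what is moved stays moved. The work goes in short steps, each a Python script; the robot and the scene stay as the last script left them, time stands still between calls to the robot, and variables do not carry over. Pictures are saved under pics/ and viewed, and the job is handed in when it is done.

```bash
ls; mkdir -p pics
python3 - <<'E'
from plant import bot
import cv2
s=bot.read_state();print(s)
for n in["scene","top","wrist"]:
    im=bot.camera(n);cv2.imwrite(f"pics/{n}0.png",im[:,:,::-1]);print(n,bot.get_calibration(n))
E
```

```text
pics
{'t': 0.0, 'joint_pos': array([-8.55900944e-01,  3.59380910e-01,  1.10450214e-02, -3.58236576e-04,
       -1.22410866e+00, -2.88124908e-01]), 'qvel': array([ 0.00036184,  0.00016   ,  0.0012317 ,  0.00080322, -0.00040147,
       -0.00157962]), 'tau': array([ 5.87777195e-04, -5.82728219e+01,  2.93044764e+01,  6.99717119e+00,
        6.77403106e-03, -1.44848550e-04]), 'tcp_pos': array([ 279.18639684, -614.00448156,  225.61908083]), 'eef_rot': array([-2.11709874e-01,  9.77332196e-01,  8.03591719e-04, -2.48519041e-04]), 'contact_force': array([-0.8017351 ,  0.39502628,  0.00647668]), 'moment': array([0.02625113, 0.00336982, 0.02715902]), 'width': 88.05827453032184}
scene {'fx': 354.18565920374283, 'fy': 354.18565920374283, 'cx': 254.81604802320243, 'cy': 194.9184671664431, 'view': array([[-6.09629746e-01,  7.92684706e-01,  1.59041909e-03,
         2.52513909e+02],
       [-5.94216121e-01, -4.58319685e-01,  6.60946495e-01,
         2.79663152e+02],
       [ 5.24651098e-01,  4.01987591e-01,  7.50431344e-01,
        -1.39989249e+03],
       [ 0.00000000e+00,  0.00000000e+00,  0.0000000
[... 257 characters left out ...]
01, -1.69328567e-02,  1.44115698e-01,
        -4.91732383e+02],
       [-1.44012962e-01,  7.14394799e-03,  9.89550014e-01,
        -1.60050016e+03],
       [ 0.00000000e+00,  0.00000000e+00,  0.00000000e+00,
         1.00000000e+00]])}
wrist {'fx': 297.3186396354542, 'fy': 297.3186396354542, 'cx': 253.55460510223335, 'cy': 192.85832764332864, 'T_tool_cam': array([[ 5.64780996e-04,  9.63969871e-01,  2.66010843e-01,
         6.93476555e+01],
       [ 9.99999789e-01, -6.30084049e-04,  1.60148220e-04,
         1.06028807e+00],
       [ 3.21987248e-04,  2.66010696e-01, -9.63970023e-01,
        -1.57669808e+02],
       [ 0.00000000e+00,  0.00000000e+00,  0.00000000e+00,
         1.00000000e+00]])}
```

View pics/top0.png

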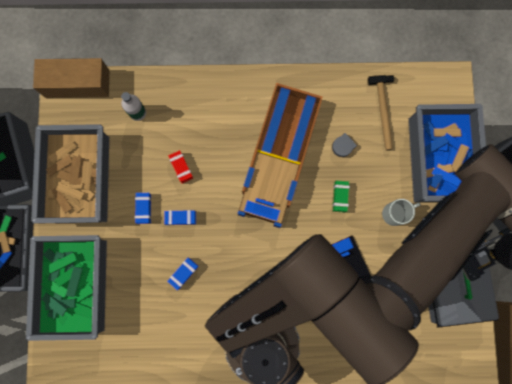

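View pics/scene0.png

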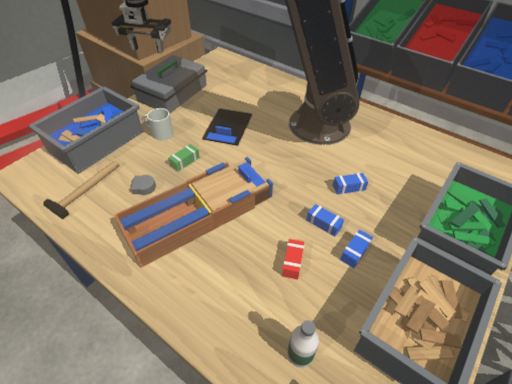

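View pics/wrist0.png

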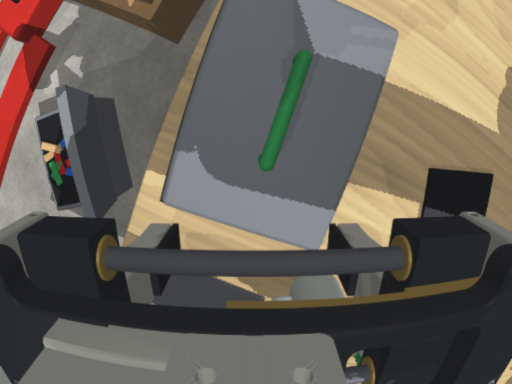

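Top view: the box is around (270,180) with the yellow lip at about (280,157) and the pad at about (262,212). The leftmost blue pack is at (143,208), red at (180,167), green at (342,196) and tape at (344,146). I'll measure by colour masks next.

```bash
cat > h.py <<'E'
import numpy as np,cv2
from plant import bot
from scipy.spatial.transform import Rotation as R
def ray(name,px):
    c=bot.get_calibration(name);V=c["view"]
    px=np.atleast_2d(np.asarray(px,float))
    d=np.stack([(px[:,0]-c["cx"])/c["fx"],-(px[:,1]-c["cy"])/c["fy"],-np.ones(len(px))],1)
    return -V[:3,:3].T@V[:3,3], d@V[:3,:3]
def onplane(name,px,z):
    o,d=ray(name,px);t=(z-o[2])/d[:,2];return o+d*t[:,None]
def proj(name,P):
    c=bot.get_calibration(name);V=c["view"];p=np.atleast_2d(P)@V[:3,:3].T+V[:3,3]
    return np.stack([c["cx"]+c["fx"]*p[:,0]/-p[:,2],c["cy"]-c["fy"]*p[:,1]/-p[:,2]],1)
def wray(px,tcp,q):
    c=bot.get_calibration("wrist");T=c["T_tool_cam"]
    px=np.atleast_2d(np.asarray(px,float));u=px[:,0]-c["cx"];v=px[:,1]-c["cy"];r=np.hypot(u,v)+1e-9;th=r/c["fx"]
    d=np.stack([np.sin(th)*u/r,-np.sin(th)*v/r,-np.cos(th)],1)
    Rt=R.from_quat(q).as_matrix()
    return np.asarray(tcp)+Rt@T[:3,3],(d@T[:3,:3].T)@Rt.T
def wplane(px,tcp,q,z):
    o,d=wray(px,tcp,q);t=(z-o[2])/d[:,2];return o+d*t[:,None]
def masks(im):
    h=cv2.cvtColor(im,cv2.COLOR_RGB2HSV)
    return {"blue":cv2.inRange(h,(105,140,60),(125,255,255)),"yellow":cv2.inRange(h,(24,170,120),(34,255,255)),
     "red":cv2.inRange(h,(0,190,90),(5,255,255))|cv2.inRange(h,(175,190,90),(180,255,255)),"green":cv2.inRange(h,(55,120,60),(85,255,255))}
E
python3 - <<'E'
from h import *
im=cv2.imread("pics/top0.png")[:,:,::-1].copy()
m=masks(im)
for k in m:
    c,_=cv2.findContours(m[k],0,1)
    for a in c:
        A=cv2.contourArea(a)
        if A<25: continue
        r=cv2.minAreaRect(a);print(k,A,np.round(r[0],1),np.round(r[1],1),round(r[2],1), np.round(onplane("top",r[0],60 if k=="yellow" else 40)[0],1))
cv2.imwrite("pics/crop1.png",cv2.resize(im[75:240,120:370],None,fx=3.2,fy=3.2,interpolation=cv2.INTER_CUBIC)[:,:,::-1])
E
```

```text
blue 32.0 [173.6 283.9] [12.3  3.3] 39.8 [198.9 277.2  40. ]
blue 179.0 [182.4 273.7] [13.3 15. ] 39.8 [230.2 249.4  40. ]
blue 45.0 [191.5 263.5] [12.7  4.2] 45.0 [262.  220.3  40. ]
blue 80.5 [  3.2 257.8] [ 8.  18.6] 36.9 [290.9 822.4  40. ]
blue 225.0 [343.7 248. ] [16.2 19.7] 65.6 [ 302.6 -269.4   40. ]
blue 42.0 [142.5 221. ] [ 4. 13.] 90.0 [401.  378.7  40. ]
blue 44.0 [193. 217.] [12.  4.] 90.0 [411.2 215.3  40. ]
blue 167.0 [179. 217.] [12. 14.] 90.0 [411.9 260.7  40. ]
blue 295.0 [261.6 210.2] [32.9 10.2] 17.1 [429.6  -7.7  40. ]
blue 182.0 [142. 207.] [14. 14.] 90.0 [446.6 380.9  40. ]
blue 30.0 [264.5 201.9] [17.4  2.5] 18.4 [456.6 -17.8  40. ]
blue 27.0 [142.5 194.5] [ 3. 13.] 90.0 [487.6 379.8  40. ]
blue 56.0 [291.5 190.1] [ 4.1 18.3] 18.4 [ 493.7 -106.6   40. ]
blue 55.5 [248.7 176.9] [ 3.8 19. ] 18.4 [540.   32.4  40. ]
blue 2611.5 [448.8 153.8] [82.1 47.5] 86.0 [ 606.5 -631.2   40. ]
blue 445.5 [301.7 127.6] [ 8.2 64.7] 16.7 [ 703.8 -147.2   40. ]
blue 467.5 [275.6 119.6] [ 8.5 64.6] 17.2 [732.8 -60.8  40. ]
yellow 29.5 [278.6 156.8] [40.8  2.1] 17.1 [601.4 -66.   60. ]
red 55.5 [185.7 178.1] [ 5.6 13. ] 66.8 [539.6 239.1  40. ]
red 146.5 [179.7 165.4] [13.  12.5] 63.4 [582.3 258.8  40. ]
green 48.5 [468.2 287.5] [21.7  3.8] 80.5 [ 170.7 -660.4   40. ]
green 4325.0 [ 66.5 286.5] [51.5 92.5] 1.7 [196.7 617.   40. ]
green 99.0 [  5.  223.6] [ 7.4 17.5] 21.8 [400.3 822.4  40. ]
green 48.0 [339.9 208.6] [14.1  4.4] 5.7 [ 430.3 -262.7   40. ]
green 170.0 [340.6 195.1] [14.  13.9] 5.2 [ 474.4 -266.7   40. ]
green 27.5 [341.5 182.5] [ 3. 13.] 90.0 [ 516.2 -271.6   40. ]
```

View pics/crop1.png

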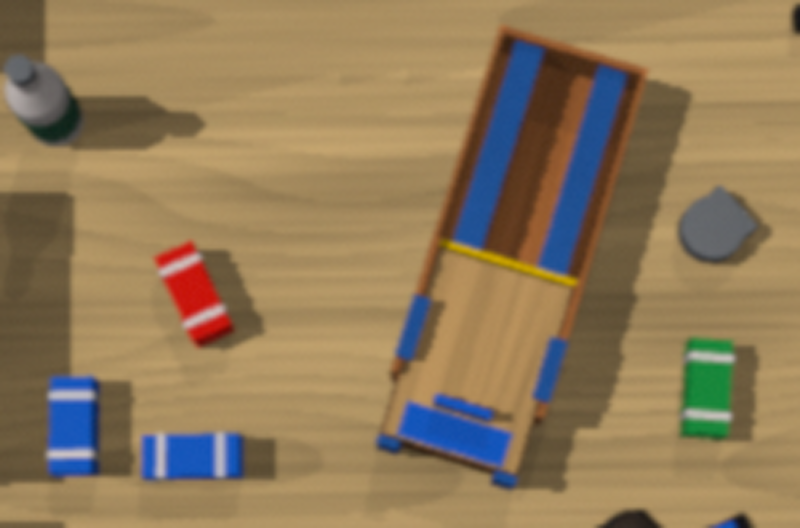

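The crop shows the lid shut, the pad and cleat at the near end, the runners beyond the yellow lip, and the blue pack at far left. I'll fit the station frame and cross-check it.

Run:
```python
from h import *
def P(px,z): return onplane("top",px,z)[0]
lip=P((278.6,156.8),61); a=P((301.7,127.6),59.5);b=P((275.6,119.6),59.5)
k=(P((291.5,190.1),80)+P((248.7,176.9),80))/2
pad=P((261.6,210.2),62)
run=(a+b)/2
print("lip",lip,"run",run,"keep",k,"pad",pad)
for p,q in[(run,k),(run,pad),(lip,pad),(k,pad),(run,lip)]:
    d=p-q;print(np.arctan2(d[1],d[0]),np.hypot(d[0],d[1]))
d=a-b;print("cross",np.arctan2(d[0],-d[1])*-1, np.hypot(*d[:2]))
# model: LSQ station from lip x70.5, run x187 , keep -25.5, pad -112.5 (y=0)
pts=np.array([lip,run,k,pad])[:,:2];X=np.array([70.5,187,-25.5,-112.5])
Xm=X-X.mean();c=pts.mean(0);z=((Xm)@(pts-c));yaw=np.arctan2(z[1],z[0])
o=c-X.mean()*np.array([np.cos(yaw),np.sin(yaw)]);print("yaw",yaw,"o",o)
print(((pts-o)@np.array([[np.cos(yaw),-np.sin(yaw)],[np.sin(yaw),np.cos(yaw)]])).round(1))
bp=P((142.3,207.5),40);print("pack",bp)
# scene check
f=lambda x,y,z:[*(o+np.array([np.cos(yaw)*x-np.sin(yaw)*y,np.sin(yaw)*x+np.cos(yaw)*y])),z]
L=[f(70.5,0,61),f(-112.5,0,62),f(-87,0,90),f(187,56,59.5),f(-141,61,66),f(-141,-61,66),f(-65,70,54)]
pr=proj("scene",np.array(L+[[*bp[:2],40]]));print(pr.round(1))
im=cv2.imread("pics/scene0.png");im=cv2.resize(im[130:300,100:400],None,fx=2.6,fy=2.6,interpolation=cv2.INTER_CUBIC)
for p in pr: cv2.drawMarker(im,tuple(int(v) for v in (p-[100,130])*2.6),(255,0,255),0,10,1)
cv2.imwrite("pics/sc1.png",im)
```

```text
lip [601.17766723 -66.09323819  61.        ] run [ 712.62213738 -102.18762228   59.5       ] keep [510.48845297 -35.25743521  80.        ] pad [427.11079476  -6.9409942   62.        ]
-0.3197558134354408 212.92645752884488
-0.3219906744586587 300.97947924646223
-0.32758147278603533 183.8430419146624
-0.32739484037148325 88.05483927710904
-0.31321652651312304 117.14381968660165
cross 0.32356206538676613 89.91117717738224
yaw -0.32229948259160224 o [534.51303972 -43.15696171]
[[ 7.050e+01 -6.000e-01]
 [ 1.876e+02  4.000e-01]
 [-2.530e+01 -1.000e-01]
 [-1.133e+02  3.000e-01]]
pack [444.9862597  379.92514671  40.        ]
[[199.6 197.4]
 [250.4 173.1]
 [243.5 169.9]
 [172.3 227.8]
 [268.8 180. ]
 [247.4 157.9]
 [250.1 194.6]
 [356.5 242.6]]
```

View pics/sc1.png

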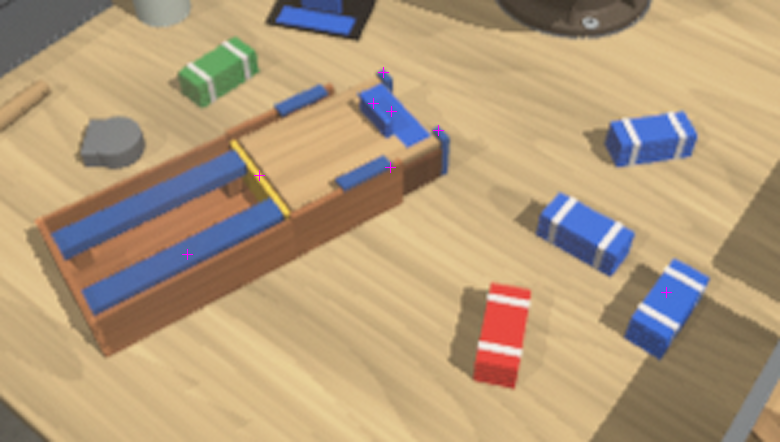

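The frame fits within 1 mm in the top view and lands on its features in the scene view. Now I'll approach the pad with closed fingers.

```bash
cat >> h.py <<'E'
YAW=-0.3223;O=np.array([534.5,-43.2])
def st(x,y,z):
    c,s=np.cos(YAW),np.sin(YAW);return [O[0]+c*x-s*y,O[1]+s*x+c*y,z]
def tost(p):
    c,s=np.cos(YAW),np.sin(YAW);d=np.asarray(p)[:2]-O;return np.array([c*d[0]+s*d[1],-s*d[0]+c*d[1],p[2]])
def down(phi): return [np.cos(phi/2),np.sin(phi/2),0,0]
QL=down(np.pi+YAW)
def fst():
    s=bot.read_state();f=s["contact_force"];c,n=np.cos(YAW),np.sin(YAW)
    return tost(s["tcp_pos"]),np.array([c*f[0]+n*f[1],-n*f[0]+c*f[1],f[2]]),s["t"]
E
python3 - <<'E'
from h import *
bot.move_gripper(0,20)
bot.move_ptp(st(-106,0,200),QL)
bot.line_to(st(-106,0,80),200)
bot.pause(0.2)
s=bot.read_state();print(s["t"],tost(s["tcp_pos"]),s["contact_force"],s["width"],s["joint_pos"].round(2))
cv2.imwrite("pics/w1.png",bot.camera("wrist")[:,:,::-1])
cv2.imwrite("pics/s1.png",bot.camera("scene")[:,:,::-1])
E
```

```text
4.7583 [-105.32440549    0.50585696   81.0551844 ] [-0.80827978  0.18449149 -0.50197679] 0.3070012088817188 [ 0.44  0.12 -0.7   0.   -0.75 -2.33]
```

View pics/w1.png

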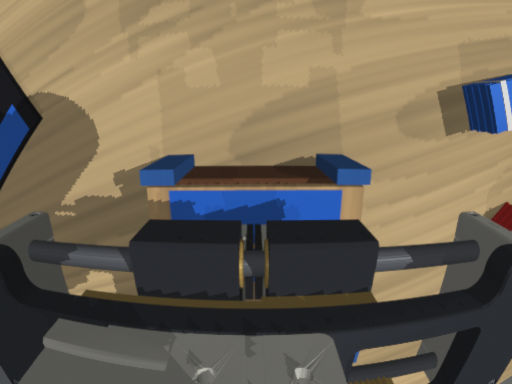

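View pics/s1.png

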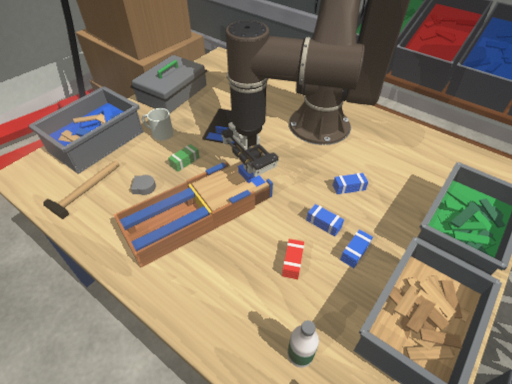

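The wrist view shows the closed fingers centred over the pad (pad edges at columns 170–343, fingers at about 255). Next is a guarded press.

Run:
```python
from h import *
_,f0,_=fst()
z=80
bot.line_to(st(-106,0,66),80)
z=66
while z>53:
    z-=0.8;bot.line_to(st(-106,0,z),40)
    p,f,t=fst();f=f-f0
    print(round(z,1),p.round(1),f.round(1),round(t,2))
    if f[2]>5.5: break
cv2.imwrite("pics/s2.png",bot.camera("scene")[130:250,100:300,::-1].repeat(3,0).repeat(3,1))
```

```text
65.2 [-1.059e+02  1.000e-01  6.540e+01] [ 0.7  1.6 -1. ] 5.43
64.4 [-106.     0.    64.4] [ 0.2  1.4 -0.9] 5.68
63.6 [-106.    -0.    63.6] [-0.2  1.2 -0.4] 5.93
62.8 [-106.    -0.    62.7] [ 0.1  1.9 -0.8] 6.18
62.0 [-1.059e+02  1.000e-01  6.210e+01] [-0.5  1.2  1.4] 6.43
61.2 [-106.1    0.    61.2] [-0.4  2.5  1.8] 6.68
60.4 [-106.1   -0.    60.3] [-2.6  2.1  1.3] 6.93
59.6 [-106.1   -0.    59.5] [-2.2  1.7  1.8] 7.18
58.8 [-106.    -0.    59.2] [-5.9  1.9 10.6] 7.43
```

View pics/s2.png

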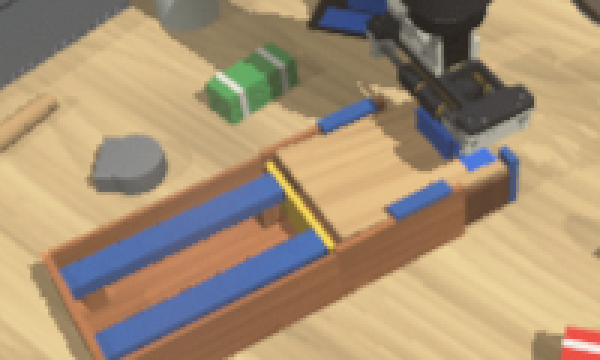

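The leading end has risen over the yellow lip (gap visible under it) and the lid is on the ledge, at 10 N. Now I'll push forward while holding it down, adjusting z to keep the force steady.

Run:
```python
from h import *
f0=np.array([-.8,-.1,-.9])
z=59.2;x=-106
while x<-85:
    x+=1.5
    bot.line_to(st(x,0,z),40)
    p,f,t=fst();f=f-f0
    print(round(x,1),round(z,1),p.round(1),f.round(1),round(t,2))
    if f[2]>8: z+=0.4
    elif f[2]<3.5: z-=0.5
    if abs(f[0])>22: print("high");break
cv2.imwrite("pics/s3.png",bot.camera("scene")[130:250,100:300,::-1].repeat(3,0).repeat(3,1))
cv2.imwrite("pics/t3.png",bot.camera("top")[75:240,200:370,::-1].repeat(3,0).repeat(3,1))
```

```text
-104.5 59.2 [-104.9   -0.2   59.4] [-4.7 -0.   9.3] 7.73
-103.0 59.6 [-103.3   -0.3   59.6] [-2.4  0.2  6.7] 7.98
-101.5 59.6 [-102.1   -0.5   59.6] [-4.8  0.1  8.4] 8.23
-100.0 60.0 [-100.5   -0.4   59.8] [-2.8 -0.2  4.8] 8.48
-98.5 60.0 [-98.9  -0.4  59.9] [-4.7 -1.7  6. ] 8.73
-97.0 60.0 [-97.6  -0.5  59.9] [-4.4 -1.7  8.1] 8.98
-95.5 60.4 [-95.9  -0.4  60.3] [-4.3 -1.2  7.1] 9.23
-94.0 60.4 [-94.5  -0.4  60.4] [-4.6  0.5  8.2] 9.48
-92.5 60.8 [-93.   -0.4  60.8] [-6.  -0.4 10.1] 9.73
-91.0 61.2 [-91.5  -0.4  61.3] [-5.7 -1.2 10.7] 9.98
-89.5 61.6 [-89.3   0.   61.6] [-2.2 -0.2  5.1] 10.23
-88.0 61.6 [-88.1  -0.1  61.6] [-3.   0.2  7.1] 10.48
-86.5 61.6 [-86.8  -0.2  61.6] [-4.1 -0.3  8.5] 10.73
-85.0 62.0 [-84.8   0.1  61.9] [-1.3  1.   3.1] 10.98
```

View pics/s3.png

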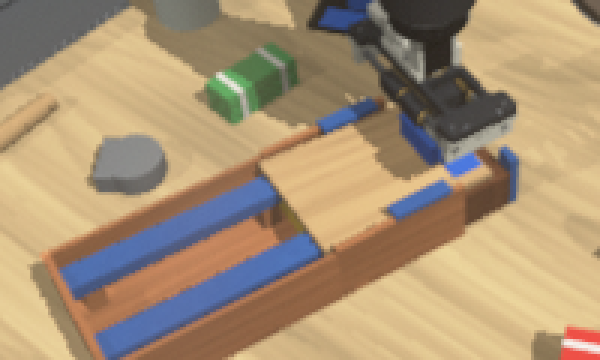

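The nose now covers the yellow lip. I'll lift off the pad and push by the cleat alone.

Run:
```python
from h import *
f0=np.array([-.8,-.1,-.9])
bot.line_to(st(-86.5,0,62),40)
bot.line_to(st(-86.5,0,73.5),60)
cv2.imwrite("pics/s4.png",bot.camera("scene")[130:250,100:300,::-1].repeat(3,0).repeat(3,1))
for x in [-70,-50,-30,-10,10,30,50,70,90,105,118]:
    bot.line_to(st(x,0,73.5),70)
    p,f,t=fst();f=f-f0
    print(round(x,1),p.round(1),f.round(1),round(t,2))
    if abs(f[0])>20: print("high");break
cv2.imwrite("pics/s5.png",bot.camera("scene")[130:250,100:300,::-1].repeat(3,0).repeat(3,1))
```

```text
-70 [-69.4  -0.1  73.2] [0.9 0.7 1.7] 12.11
-50 [-49.5  -0.   73.3] [0.4 0.1 0.1] 12.54
-30 [-29.6   0.   73.3] [1.4 0.3 0.4] 12.97
-10 [-9.5  0.  73.3] [ 1.3 -0.2  0.5] 13.41
10 [10.5  0.  73.3] [1.4 0.4 1.7] 13.84
30 [30.4 -0.1 73.3] [ 0.  -0.4  0.5] 14.28
50 [50.5  0.  73.4] [ 1.8 -0.9  1. ] 14.71
70 [70.5 -0.  73.3] [0.7 0.3 1.7] 15.14
90 [90.4 -0.  73.3] [0.  0.2 0.8] 15.57
105 [105.5   0.   73.4] [ 1.  -0.1  1.3] 15.94
118 [118.4  -0.   73.4] [-0.1  0.3  2.3] 16.27
```

View pics/s5.png

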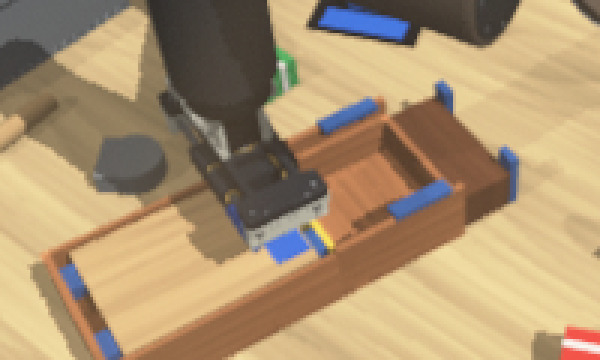

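The lid is out, its tail just beyond the yellow lip. I'll back off upwards, verify, and go over the blue pack.

Run:
```python
from h import *
bot.line_to(st(115,0,74),60)
bot.line_to(st(115,0,200),250)
QP=down(np.pi)
bot.move_gripper(80)
bot.move_ptp([455,380,200],QP)
bot.pause(0.15)
s=bot.read_state();print(s["t"],s["tcp_pos"],s["eef_rot"],s["joint_pos"].round(2))
w=bot.camera("wrist");t=bot.camera("top")
cv2.imwrite("pics/w6.png",w[:,:,::-1]);cv2.imwrite("pics/t6.png",t[75:240,120:370,::-1].repeat(3,0).repeat(3,1));cv2.imwrite("pics/t6full.png",t[:,:,::-1])
np.savez("w6.npz",p=s["tcp_pos"],q=s["eef_rot"])
```

```text
20.5333 [455.61887773 379.335715   199.98032477] [ 7.08978297e-04  9.99999748e-01 -2.52305197e-05  5.11285143e-07] [ 1.02  0.24 -0.21  0.   -1.11 -2.6 ]
```

View pics/w6.png

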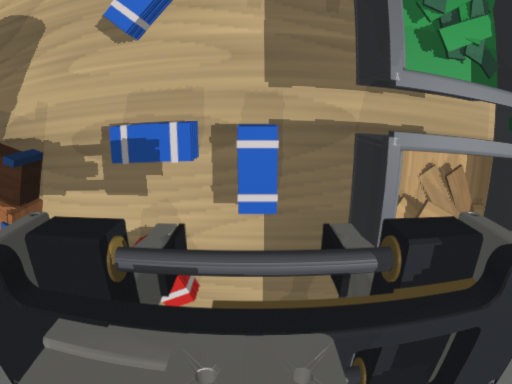

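View pics/t6.png

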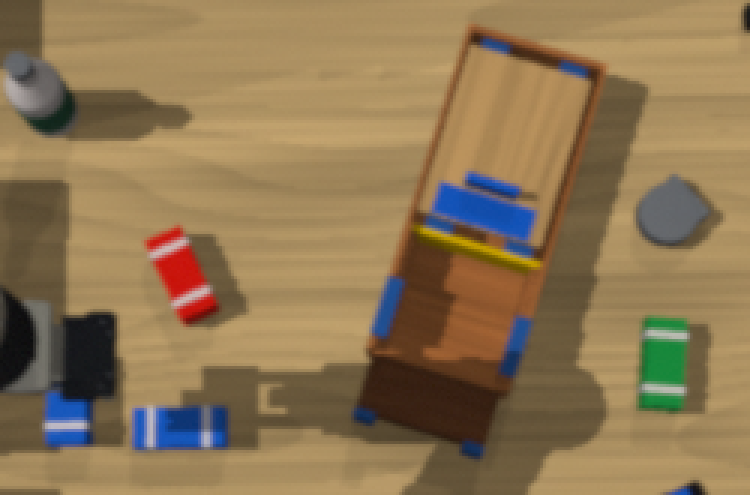

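Top view: the lid lies between the fences on the rest, its rear edge clear beyond the lip. In the wrist view the target pack spans (238,125)–(278,213).

Run:
```python
from h import *
d=np.load("w6.npz");w=cv2.imread("pics/w6.png")[:,:,::-1].copy()
m=masks(w)["blue"];m[:, :225]=0;m[:,300:]=0;m[:115]=0;m[216:]=0
ys,xs=np.nonzero(m);r=cv2.minAreaRect(np.stack([xs,ys],1).astype(np.float32));b=cv2.boxPoints(r);print(b)
print(wplane(b,d["p"],d["q"],40).round(1), wplane(b,d["p"],d["q"],40).mean(0))
# lid check in top
t=cv2.imread("pics/t6full.png")[:,:,::-1].copy();mb=masks(t)["blue"]
c,_=cv2.findContours(mb,0,1)
for a in c:
    if cv2.contourArea(a)>60:
        r=cv2.minAreaRect(a)
        if 230<r[0][0]<310: print(r,tost(onplane("top",r[0],67.5)[0]))
```

```text
[[238. 125.]
 [277. 125.]
 [277. 213.]
 [238. 213.]]
[[398.6 364.7  40. ]
 [398.6 406.1  40. ]
 [497.  407.7  40. ]
 [497.  363.5  40. ]] [447.80889739 385.51668322  40.        ]
((248.85000610351562, 176.94998168945312), (4.110960960388184, 18.973661422729492), 18.434946060180664) [-23.33868381  71.57034474  67.5       ]
((280.9359436035156, 145.10498046875), (32.273353576660156, 9.783419609069824), 17.35402488708496) [108.51783556   3.4698729   67.5       ]
```

Run:
```python
from h import *
QP=down(np.pi)
bot.line_to([447,383,70],200)
bot.line_to([447,383,12],70)
bot.move_gripper(36,20)
s=bot.read_state();print(s["t"],s["tcp_pos"],s["width"],s["contact_force"])
bot.line_to([447,383,40],60)
bot.line_to([447,383,200],200)
s=bot.read_state();print(s["t"],s["tcp_pos"],s["width"],s["contact_force"])
cv2.imwrite("pics/w7.png",bot.camera("wrist")[:,:,::-1]);cv2.imwrite("pics/s7.png",bot.camera("scene")[:,:,::-1])
```

```text
23.0833 [447.01090953 383.02518602  12.07310125] 43.8859633837804 [-0.19306479  0.1752895   1.56054798]
24.65 [446.35327932 382.36608478 198.53718884] 43.82308626612718 [-0.32746468  0.06960034 -2.68738517]
```

View pics/w7.png

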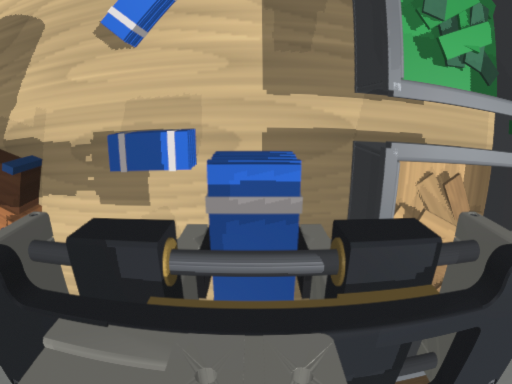

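View pics/s7.png

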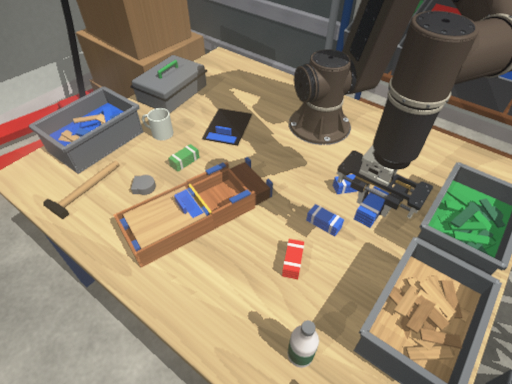

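The pack is held (width 43.8 mm, lifted level). Now I'll place it.

Run:
```python
from h import *
bot.move_ptp(st(1,0,200),QL)
bot.line_to(st(1,0,120),150)
bot.pause(0.3)
s=bot.read_state();print(s["t"],tost(s["tcp_pos"]),s["width"],s["joint_pos"].round(2))
cv2.imwrite("pics/w8.png",bot.camera("wrist")[:,:,::-1]);cv2.imwrite("pics/s8.png",bot.camera("scene")[:,:,::-1])
```

```text
27.3333 [  1.35457155   0.20843291 120.75549485] 43.75269136293261 [ 0.28  0.23 -0.44  0.   -0.9  -2.18]
```

View pics/w8.png

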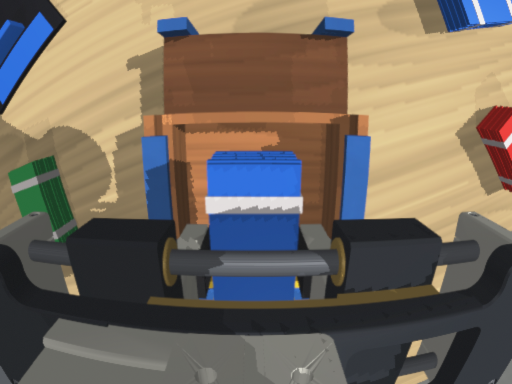

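View pics/s8.png

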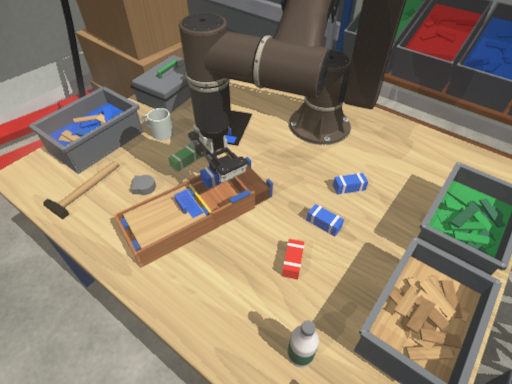

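The pack is centred between the keepers (columns 207–302, against keepers at 155 and 357) and aligned with the box. I'll lower it with a force guard.

Run:
```python
from h import *
_,f0,_=fst()
z=120;ok=True
for z in [90,70,55,45,36,30,27,25,24,23,22.3,21.6,21,20.4]:
    bot.line_to(st(1,0,z),60 if z>30 else 25)
    p,f,t=fst();f=f-f0
    print(z,p.round(1),f.round(1),round(t,2))
    if f[2]>3 : break
    if np.hypot(f[0],f[1])>6: print("side");ok=False;break
if ok and z<25.5:
    bot.move_gripper(62)
    bot.pause(.2)
    bot.line_to(st(1,0,130),100)
    bot.line_to(st(-100,0,260),250)
    bot.pause(.2)
    cv2.imwrite("pics/w9.png",bot.camera("wrist")[:,:,::-1]);t=bot.camera("top")
    cv2.imwrite("pics/t9.png",t[75:240,120:370,::-1].repeat(3,0).repeat(3,1));cv2.imwrite("pics/t9full.png",t[:,:,::-1])
    cv2.imwrite("pics/s9.png",bot.camera("scene")[130:250,100:300,::-1].repeat(3,0).repeat(3,1))
    print(bot.read_state()["t"])
```

```text
90 [ 1.  -0.  89.8] [ 0.8 -0.9 -0.1] 28.08
70 [ 0.8 -0.2 69.6] [-0.1 -1.3 -1. ] 28.57
55 [ 0.7 -0.2 54.5] [ 0.5 -1.1 -0.3] 28.97
45 [ 0.7 -0.2 44.5] [ 0.7 -1.6  0.1] 29.28
36 [ 0.6 -0.2 35.5] [-0.2 -1.  -1.2] 29.58
30 [ 0.9 -0.  29.8] [-0.5 -1.2  0.1] 29.98
27 [ 0.9 -0.1 26.8] [ 0.4 -1.6 -0.8] 30.24
25 [ 0.9 -0.1 24.9] [ 0.4 -1.2 -0.8] 30.49
24 [ 1.  0. 24.] [ 0.8 -1.7 -1. ] 30.74
23 [ 0.9 -0.  22.9] [ 0.7 -1.7 -0.6] 30.99
22.3 [ 1.  -0.  22.2] [ 0.4 -1.1 -0.8] 31.24
21.6 [ 1.1  0.  22.1] [-2.4 -0.9  5.9] 31.49
34.6583
```

```bash
ls pics
```

```text
crop1.png
s1.png
s2.png
s3.png
s4.png
s5.png
s7.png
s8.png
s9.png
sc1.png
scene0.png
t3.png
t6.png
t6full.png
t9.png
t9full.png
top0.png
w1.png
w6.png
w7.png
w8.png
w9.png
wrist0.png
```

View pics/t9.png

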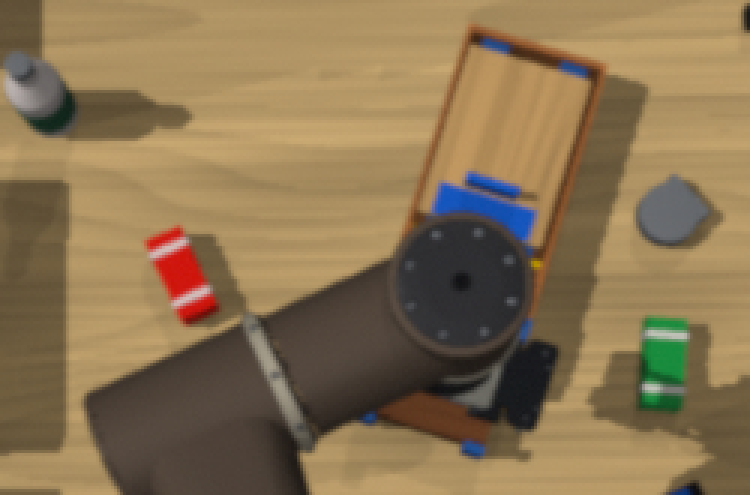

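View pics/s9.png

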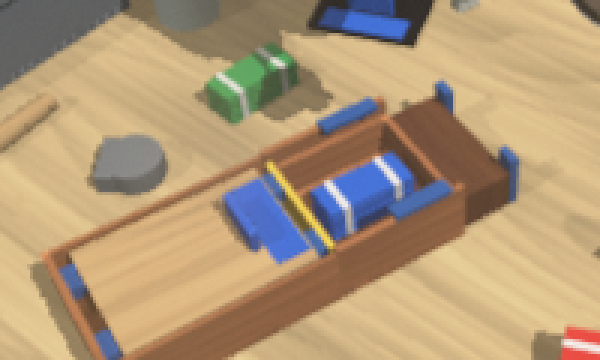

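The scene view shows the blue pack flat in the open box and the lid flat on the rest beyond the yellow lip. Red, green and tape look unmoved, and the robot is clear, so I'm handing in.

Run:
```python
from h import *
print(bot.read_state()["t"]);bot.close_job()
```

```text
34.6583
the job is handed in; nothing more can be done
```

The box is open and restocked, and I handed the job in at 34.7 s. No verdict was reported.

- **Lid:** I pressed the pad with closed fingers until the lid met the ledge, peaking at about 11 N, above the suggested 3 to 6 N. I slid it about 20 mm with the pad held down, then pushed it by the cleat onto the rest. The top view put its rear edge at about x = 88 mm in the box frame, beyond the lip, and about 3.5 mm off centre. It looked flat.
- **Blue pack:** I gripped the leftmost pack (43.8 mm wide in the jaws) and lowered it under a force guard, with contact at the expected floor height. The last scene view shows it lying flat in the box.
- **Bystanders:** The red pack, green pack and tape measure look unmoved in the last pictures, but I judged that by eye rather than measuring it.
- **Checks that disagreed:** The top and wrist views differed by about 5 mm on where the blue pack started, and I used a middle value for the grasp. In the last top view the arm hid the box, so only the scene view confirms the pack's final position.

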